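# Serve a mini pizza from the baking steel with a turner

### The arm

A 6-joint arm with a two-finger parallel gripper is mounted at the origin on the work surface. World frame = base frame: x ahead of the robot, y to its left, z up, the work surface at z = 0. Lengths are in m, angles in degrees, forces in N, time in s.
With the tool pointing down it reaches from about 0.25 to 0.725 m from the base axis. Payload 9.7 kg.
Tool frame: the origin (TCP) lies between the finger pads; the fingertips stand 19 mm ahead of it and the grasp point (between the pads) is the TCP; z points along the fingers, y is the line along which they close (so a half turn about z gives the same grasp; the last joint's range is limited). The gripper opens to 85 mm and grips with 20 to 120 N. Pads are 22 mm wide; open, the fingers measure 114 mm over their backs; the gripper's body (76 mm by 85 mm) begins 54 mm behind the grasp point. The pads swing forward as they close: fully open they stand 13 mm farther back than shut.
Start: joints at [-74.37, 4.979, 10.078, 95.1, 0, 90], TCP at [0.148, -0.53, 0.25] pointing down, gripper open.
Joint ranges: [-179.16, 179.16], [-48.56, 103.87], [-65.8, 70.77], [-126.05, 130.52], [-82.76, 87.17], [-180, 180]. Speed limits (degrees/s): [127.2, 127.2, 147.25, 180, 180, 180].

### API

Orientations are given as [roll, pitch, yaw] about the fixed x, y, z axes, in that order (R = Rz(yaw) Ry(pitch) Rx(roll)).
In Python, from workcell import telemetry, camera, calibration, workorder gives the robot as it stands.
- The arm moves only by the tool play_rows, never from a script. Its argument "increments" is a list of rows, each a list of 3 entries, a list of its own where there are three numbers: the shift along the tool's x, y, z in mm, then the turn, a rotation vector about the tool's x, y, z in degrees, then the closure, from 0 (fully open) to 1 (shut). In form: [[[x, y, z], [ax, ay, az], jaw], ...]. A call has 1 to 20 rows; each row is the pose to reach, as a shift and turn from the pose commanded when the call began, along the tool's axes at that moment; what a row does not reach only later rows make up. A row lasts 1/10 s, in which the tool goes at most 50 mm and 8.59 degrees, less where a joint would pass 70% of its speed; a pose out of reach is approached as far as the arm can. A call with a gripper value outside its range is refused whole. The fingers move at their own pace and stop on an object; "grip_force" is the grip in N (left out, the last holds). Time passes only in rows, so rows that repeat a pose let the fingers close. It gives the time, the measured TCP pose, the force, the opening and the grip force at its end, in the units of the state.
- telemetry.get_obs(): the state, without advancing time (a new reading comes with each control period).
- camera(name): name is "scene" or "side" or "wrist"; returns (picture, depth): 420x560x3 uint8, red, green, blue; 420x560 float32, m along the optical axis (not along the pixel's ray), 0 where there is no reading.
- calibration(name): a dict with "vertical_fov" (degrees; the focal length in pixels is half the picture's height over the tangent of half this angle, whatever the lens; pixels are square), "cx", "cy" (the principal point, pixels), "rvec" (rotation vector, rad) and "tvec" (3), from world to camera coordinates, as OpenCV has them; the wrist camera has in their place "hand_eye" (4x4, takes a point from camera to tool coordinates, whose origin is the TCP and whose axes are the flange's). Camera axes: x right, y down, z forward; pixel columns grow to the right and rows downward; lengths in m; the calibration is good to about 2 mm. A picture is of the moment at which its call begins: read the wrist's pose just before it. calibration takes no time and is no camera call.
- workorder.job_done(): hands the job in; it is judged then, once.
The state is a dict: "time": time; "q": joint angles; "qd": joint speeds; "joint_efforts": joint torques, N m; "ee_pos": TCP position; "tcp_rot": TCP orientation; "wrist_force": force on the tool from outside, world axes, zero at the start; "torque": the same for the moment, N m; "opening": finger opening in m; "grasp_force": force on a finger pad.
Only numpy, scipy, OpenCV 4.12 (cv2) and the standard library are available. Lean on these libraries where they do the work, as an engineer would, in place of code of your own. Each camera call takes 0.05 s, during which the arm holds its last target. There are 200 camera calls.

### The job

Pick up the turner from the blue placemat, slide its blade under the mini pizza on the dark baking steel (the upturned lip stops the pizza from running away) and lift the pizza off on the blade. Carry it to the round wooden board and slide it off gently so that it lies flat, face up, near the middle of the board; never touch the pizza with the gripper and do not drop it. Then lay the turner back on the placemat the right way up, wholly over the mat, let go of it, and leave the mug, the pepper mill and the jar alone and the board about where it is.

Things in the scene. Friction and masses are not known exactly. Their poses are not given: they have to be found in the camera images.
- turner: Turner (spatula), 266 mm long, 0.15 kg, starting on the mat, blade roughly to +x. Origin: underside of the blade, middle of its rear edge; x to the blade's tip, z up. Blade: slippery steel (friction 0.25), x 0 to 110 mm, 90 mm wide, 2.4 mm thick. A shank rises to the level black handle: x -155 to -35, z 34 to 58 mm, 16 mm wide. It stands on blade and a leg under the handle's rear.
- turner_grip (a point): a good place to grip the handle across its 16 mm width, at its mid-height: turner frame x -70 mm, y 0, z 46 mm. Axes as the turner's.
- turner_tip (a point): middle of the blade's front edge, underside: turner frame x 110 mm, y 0, z 0
- turner_heel (a point): foot of the 8 mm thick steel leg under the handle's rear end: turner frame x -152 mm, y 0, z 0
- pizza: Rigid mini pizza, 120 mm diameter, 16 mm thick, about 0.16 kg, brown crust, red and yellow top. Origin: centre of its underside; z up. Flat underside 96 mm across; from there the edge slopes up (30 degrees) to 116 mm across at 6 mm height, so the blade can go under. It starts face up on the baking steel, 11 to 51 mm short of the lip, up to 20 mm off the middle line. Friction 0.6 (blade 0.25).
- tray: Dark baking steel, fixed, flat slab 200 mm (x) by 190 mm (y), 8 mm thick, left of the robot. Origin: centre of its underside on the table; upper surface at z 8 mm. Three sides are rimless; along the +x edge stands a lip 4 mm thick, 26 mm tall from the table, inner face at x 96 mm. Slide the blade in along its +x, which points mostly to world +y and partly to +x.
- board: Round serving board of light wood, 220 mm diameter, 18 mm thick, 0.75 kg, loose but steady, to the robot's right. Origin: centre of its underside; flat top at z 18 mm.
- mat: Blue placemat, 300 mm (x) by 160 mm (y), 2 mm thick, fixed to the table. Origin: centre of its underside; top at z 2 mm; its x axis points roughly away from the robot.
- mug: white mug, 80 mm diameter, 95 mm tall, bystander; the three bystanders stand in a row beyond the mat, about 0.77 m ahead of the robot, within 0.15 m either side of straight ahead; origin: centre of its underside
- mill: wooden pepper mill, 56 mm diameter, 152 mm tall, bystander; origin: centre of its underside
- jar: amber jar with steel cap, 72 mm diameter, 110 mm tall, bystander; origin: centre of its underside
Things that resemble listed ones, but are neither listed nor needed, are in the scene too. There is more than one size of the pizza; the one meant has the size given above.

How it is judged (in metres and radians):
On the way, in this order (a step that is already met when the one before it is completed fails the run):
1. the pizza is lifted clear of the baking steel, carried by the turner alone (z of pizza in the frame of tray above 0.035 m and contact force between pizza and turner above 0.3 N and contact force between pizza and tray below 0.05 N and angle between pizza's own z axis and vertical below 0.5 rad), for 0.2 s.
2. the pizza lies flat on the board near its middle, and the turner is off it (horizontal distance between pizza and board below 0.04 m and z of pizza in the frame of board below 0.021 m and angle between pizza's own z axis and vertical below 0.08 rad and contact force between pizza and board above 0.3 N and contact force between pizza and turner below 0.05 N), for 0.2 s.
At the end, for the whole second after the job is handed in: The pizza lies still and flat, face up on the board, centre within 40 mm of the board's, untouched by the turner. The turner lies still, right way up and level (0.1 rad) on the placemat, blade tip and foot of its leg both over the mat and within 6 mm of its surface (horizontal distance between pizza and board below 0.04 m and z of pizza in the frame of board between 0.015 and 0.021 m and angle between pizza's own z axis and vertical below 0.08 rad and linear speed of each of pizza, turner below 0.02 m/s and contact force between pizza and turner below 0.05 N and x of turner_tip in the frame of mat between -0.155 and 0.155 m and y of turner_tip in the frame of mat between -0.08 and 0.08 m and x of turner_heel in the frame of mat between -0.155 and 0.155 m and y of turner_heel in the frame of mat between -0.08 and 0.08 m and z of each of turner_tip, turner_heel in the frame of mat below 0.008 m and angle between turner's own z axis and vertical below 0.1 rad).
It fails at once if the gripper touches the pizza (contact force between the fingers and pizza above 0.5 N).
It fails at once if the pizza is dropped (falls free of the turner faster than 0.7 m/s) (linear speed of pizza above 0.7 m/s and contact force between pizza and turner below 0.05 N).
It fails at once if the pizza is turned on edge or over (angle between pizza's own z axis and vertical above 0.9 rad).
It fails at once if the board is shoved more than 40 mm (distance of board from where it was at the start of the episode above 0.04 m).
It fails at once if the mug, the pepper mill or the jar is moved more than 20 mm (distance of any of mug, mill, jar from where it was at the start of the episode above 0.02 m).
It also fails if it takes over 72 s, if anything falls off the work surface, if the arm or the gripper's body presses on something with over 40 N, if the wrist force passes 120 N, or if a joint passes its speed limit or range.

## Working session

There is one attempt and no reset: what is moved stays moved. The work goes in short steps, Python scripts to look and compute and a tool call to move; the robot and the scene stay as the last step left them, time stands still between calls to the robot, and variables do not carry over. Pictures are saved under pics/ and viewed, at most 12 in all, crops included, and the job is handed in when it is done.

Besides the shell and the picture viewer there is one more tool, called after "Request:" by a JSON object that holds its "op" and its "data", one argument or row to a line. play_rows: Moves the arm, as the interface text tells. Its arguments: {"type":"object","properties":{"increments":{"type":"array"},"grip_force":{"type":"number"}},"required":["increments"]}

```bash
mkdir -p pics; ls; cat > h.py <<'E'
import numpy as np,cv2
from scipy.spatial.transform import Rotation as R
from workcell import telemetry,camera,calibration,workorder
def cam(name):
    o=telemetry.get_obs(); c=calibration(name); im,d=camera(name)
    f=im.shape[0]/2/np.tan(np.radians(c["vertical_fov"])/2)
    if "hand_eye" in c:
        H=np.array(c["hand_eye"]); Rt=R.from_euler('xyz',o["tcp_rot"],degrees=True).as_matrix()
        Rw=Rt@H[:3,:3]; C=Rt@H[:3,3]+np.array(o["ee_pos"])
    else:
        Rc=cv2.Rodrigues(np.array(c["rvec"],float))[0]; Rw=Rc.T; C=-Rc.T@np.array(c["tvec"],float).ravel()
    return im,d,dict(f=f,cx=c["cx"],cy=c["cy"],R=Rw,C=C,c=c)
def rays(k,uv):
    uv=np.atleast_2d(uv).astype(float)
    return np.c_[(uv[:,0]-k["cx"])/k["f"],(uv[:,1]-k["cy"])/k["f"],np.ones(len(uv))]@k["R"].T
def plane(k,uv,z):
    r=rays(k,uv); return k["C"]+r*((z-k["C"][2])/r[:,2])[:,None]
def cloud(k,d):
    v,u=np.mgrid[:d.shape[0],:d.shape[1]]
    return (k["C"]+rays(k,np.c_[u.ravel(),v.ravel()])*d.ravel()[:,None]).reshape(*d.shape,3)
def save(n,im): cv2.imwrite("pics/"+n,im[...,::-1])
E
python3 - <<'E'
from h import *
print(telemetry.get_obs())
for n in("scene","side"):
    im,d,k=cam(n); print(n,k["c"],k["C"]); save(n+".png",im); np.savez(n+".npz",im=im,d=d)
E
```

```text
pics
{'time': 0.0, 'q': array([-7.43712245e+01,  5.01056599e+00,  1.00343280e+01,  9.51010831e+01,
       -9.26355852e-04,  8.99989242e+01]), 'qd': array([ 0.05251873, -0.02235605, -0.0783234 ,  0.01010455,  0.06122694,
        0.09926747]), 'joint_efforts': array([ 1.95059176e-03, -5.20400262e+01,  4.64795959e+01,  1.68499374e-02,
        1.86722568e-04, -4.01378003e-06]), 'ee_pos': array([ 0.14810943, -0.52945761,  0.24958706]), 'tcp_rot': array([-1.79922679e+02,  9.24903262e-04,  1.56298525e+01]), 'wrist_force': array([ 0.75247313,  0.70908164, -0.88067348]), 'torque': array([-0.02576638,  0.0043907 , -0.0028083 ]), 'grasp_force': 0.0, 'opening': 0.08549179609874973}
scene {'vertical_fov': 46.488184170985676, 'cx': 279.3602812579883, 'cy': 209.14228128344226, 'rvec': array([ 1.88642248,  1.35327457, -0.69177098]), 'tvec': array([-0.1824109 , -0.29028812,  1.60623438])} [ 1.44024287 -0.26118315  0.74499239]
side {'vertical_fov': 46.44900756915797, 'cx': 275.55837800590405, 'cy': 208.4203306648219, 'rvec': array([ 0.75633896, -2.58256413,  1.10968916]), 'tvec': array([0.47949505, 0.24914723, 0.86216526])} [0.15105538 0.63971478 0.77670204]
```

View pics/scene.png

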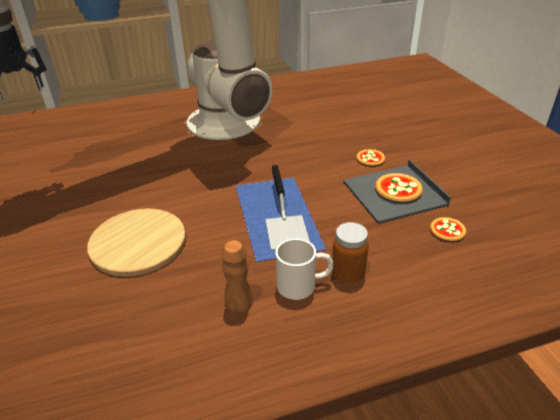

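View pics/side.png

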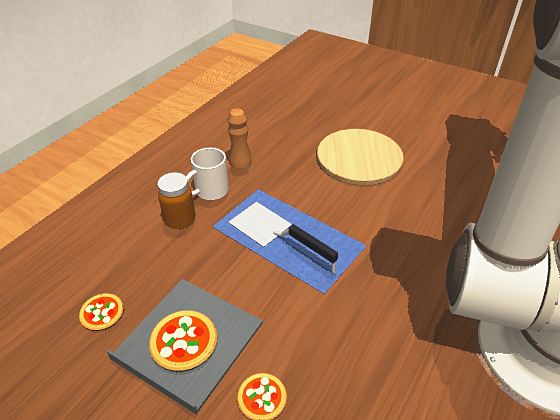

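Scene view: board at (138,241), mat (280,216) with the turner's blade at (287,232) and handle at (278,180), tray (397,190) with pizza (399,187), lip at the right (428,185). Side view: board (360,156), tray (185,345), pizza (183,339), handle (313,243).

```bash
cat > m.py <<'E'
from h import *
def load(n):
    z=np.load(n+".npz"); c=calibration(n); f=210/np.tan(np.radians(c["vertical_fov"])/2)
    Rc=cv2.Rodrigues(np.array(c["rvec"],float))[0]
    return z["im"],z["d"],dict(f=f,cx=c["cx"],cy=c["cy"],R=Rc.T,C=-Rc.T@np.array(c["tvec"],float).ravel())
def big(m,seed=None):
    n,l,s,c=cv2.connectedComponentsWithStats(m.astype(np.uint8))
    i=l[seed[1],seed[0]] if seed else 1+np.argmax(s[1:,4])
    return l==i
def circ(p):
    A=np.c_[2*p[:,:2],np.ones(len(p))]; s=np.linalg.lstsq(A,(p[:,:2]**2).sum(1),rcond=None)[0]
    return s[:2],np.sqrt(s[2]+s[:2]@s[:2])
def hull(m):
    c=max(cv2.findContours(m.astype(np.uint8),cv2.RETR_EXTERNAL,cv2.CHAIN_APPROX_NONE)[0],key=cv2.contourArea); return cv2.convexHull(c)[:,0]
def rect(p):
    r=cv2.minAreaRect((p[:,:2]*1000).astype(np.float32)); return np.round(r[0],1),np.round(r[1],1),round(r[2],1)
E
python3 - <<'E'
from m import *
S={"scene":dict(pz=(399,187),bd=(138,241),ft=(390,170)),"side":dict(pz=(183,339),bd=(360,156))}
for n in S:
    im,d,k=load(n); P=cloud(k,d); hsv=cv2.cvtColor(im,cv2.COLOR_RGB2HSV); h,s,v=[hsv[...,i].astype(int) for i in range(3)]
    print(n)
    mat=big((h>100)&(h<130)&(s>90)&(v>50)&(abs(P[...,0]-.5)<.35)); print(" mat",rect(plane(k,hull(mat),.002)),"z",np.median(P[mat][:,2]))
    tr=(s<70)&(v<130)&(P[...,0]<.75)&(P[...,0]>.2)&(P[...,1]>.12)&(P[...,1]<.5)&(P[...,2]<.05)
    trb=big(tr); q=P[trb]; print(" tray",rect(q[(abs(q[:,2]-.008)<.006)]),"z",np.median(q[:,2]))
    print("  tray hull plane",rect(plane(k,hull(trb),.008)))
    lp=q[q[:,2]>.018]; print("  lip",len(lp),lp.mean(0) if len(lp) else 0, rect(lp) if len(lp)>5 else 0)
    pm=np.zeros_like(trb); pts=hull(trb); cv2_m=np.zeros(im.shape[:2],np.uint8); cv2.fillConvexPoly(cv2_m,pts,1)
    pz=big((cv2_m>0)&~tr&(s>60)|(cv2_m>0)&(v>150)); hp=hull(pz)
    q=P[pz]; print(" pizza z",np.percentile(q[:,2],[10,50,90]),"top mean",q[:,:2].mean(0))
    for z in(.02,): print("  circ",z,circ(plane(k,hp,z)))
    x,y=S[n]["bd"]; hb=P[y,x,2]; b=big((abs(P[...,2]-hb)<.006)&(h<35)&(v>120)&(np.hypot(P[...,0]-P[y,x,0],P[...,1]-P[y,x,1])<.14),(x,y))
    print(" board z",hb,circ(plane(k,hull(b),.018)))
    m=(P[...,2]>.02)&(P[...,2]<.075)&(np.hypot(P[...,0]-.45,P[...,1]-.05)<.25)&(v<70)&(s<120)&~tr
    m=cv2.dilate(mat.astype(np.uint8),np.ones((25,25)))*m
    m=big(m>0); q=P[m]; print(" handle",rect(q),"z",np.percentile(q[:,2],[5,50,95]))
    bl=big((s<60)&(v>130)&(abs(P[...,2]-.004)<.008)&(cv2.dilate(mat.astype(np.uint8),np.ones((45,45)))>0)&(abs(P[...,0]-.5)<.2)); q=P[bl]
    print(" blade",rect(q),rect(plane(k,hull(bl),.004)),np.median(q[:,2]))
E
```

```text
scene
 mat (array([533.6, -18. ]), array([102.2, 295.7]), 84.4) z 0.0004675284612247754
 tray (array([548.3, 324.5]), array([196.6, 202.3]), 1.7) z 0.006273222178599047
  tray hull plane (array([542.5, 330.5]), array([214.6, 219.3]), 2.0)
  lip 132 [0.55289229 0.42197719 0.02231567] (array([544.5, 422.9]), array([188.5,   9. ]), 1.7)
 pizza z [0.01399042 0.01984744 0.02231498] top mean [0.55870037 0.32914748]
  circ 0.02 (array([0.55088234, 0.33418087]), np.float64(0.06455788998487996))
 board z 0.0157976274808026 (array([ 0.53071705, -0.32429823]), np.float64(0.11025883517949443))
 handle (array([469.5,  35.6]), array([ 14.1, 102.5]), 80.3) z [0.04561213 0.05763927 0.06004075]
 blade (array([605.6,  13. ]), array([ 92.1, 149.8]), 80.2) (array([608.7,  11.7]), array([ 91.4, 153.3]), 79.9) 0.0029297700176150743
side
 mat (array([532. ,  11.9]), array([159.4, 298.8]), 84.7) z 0.0017011268181730266
 tray (array([545.4, 327.3]), array([188. , 199.8]), 1.7) z 0.007581555168021836
  tray hull plane (array([550.1, 328.7]), array([200.9, 200. ]), 1.7)
  lip 330 [0.54118124 0.42499802 0.02379955] (array([542.9, 424.4]), array([187.8,   5.4]), 1.6)
 pizza z [0.01903502 0.02142003 0.02367559] top mean [0.54313082 0.34121371]
  circ 0.02 (array([0.5464526 , 0.33789131]), np.float64(0.060470329920031686))
 board z 0.019907107081906905 (array([ 0.52149472, -0.31988128]), np.float64(0.11006624521648241))
 handle (array([455.6,  41.3]), array([ 18.4, 119. ]), 80.6) z [0.04180265 0.0572279  0.06120999]
 blade (array([605.3,  12.7]), array([ 95.3, 116.4]), 80.3) (array([603.6,  13.6]), array([ 92. , 112.8]), 80.1) 0.004005908558362192
```

```bash
cat > rel.py <<'E'
# usage: rel.py x y z(mm) roll pitch yaw : shift(mm) and rotvec(deg) in tool axes from present pose
import sys; from h import *
o=telemetry.get_obs(); a=list(map(float,sys.argv[1:]))
Rt=R.from_euler('xyz',o["tcp_rot"],degrees=True); T=R.from_euler('xyz',a[3:],degrees=True)
print("shift",np.round(Rt.inv().apply(np.array(a[:3])-1000*np.array(o["ee_pos"])),1),"rot",np.round((Rt.inv()*T).as_rotvec(degrees=True),2))
print(o["time"],np.round(1000*o["ee_pos"],1),np.round(o["tcp_rot"],2),"F",np.round(o["wrist_force"],1),"open",round(o["opening"]*1000,1),"q",np.round(o["q"],1))
E
python3 rel.py 480 36 250 180 0 -9.7
```

```text
shift [ 4.720e+02 -4.552e+02  2.000e-01] rot [-7.000e-02  2.000e-02  2.533e+01]
0.1 [ 148.1 -529.5  249.6] [-179.93    0.     15.63] F [0.6 1.  0. ] open 85.3 q [-74.4   5.   10.   95.1  -0.   90. ]
```

Request:
{"op": "play_rows", "data": {
  "increments": [
    [[472, -455, 0], [0, 0, 25.3], 0],
    [[472, -455, 0], [0, 0, 25.3], 0],
    [[472, -455, 0], [0, 0, 25.3], 0],
    [[472, -455, 0], [0, 0, 25.3], 0],
    [[472, -455, 0], [0, 0, 25.3], 0],
    [[472, -455, 0], [0, 0, 25.3], 0],
    [[472, -455, 0], [0, 0, 25.3], 0],
    [[472, -455, 0], [0, 0, 25.3], 0],
    [[472, -455, 0], [0, 0, 25.3], 0],
    [[472, -455, 0], [0, 0, 25.3], 0],
    [[472, -455, 0], [0, 0, 25.3], 0],
    [[472, -455, 0], [0, 0, 25.3], 0],
    [[472, -455, 0], [0, 0, 25.3], 0],
    [[472, -455, 0], [0, 0, 25.3], 0],
    [[472, -455, 0], [0, 0, 25.3], 0],
    [[472, -455, 0], [0, 0, 25.3], 0],
    [[472, -455, 0], [0, 0, 25.3], 0]
  ]
}}

```text
time: 1.8
ee_pos: [0.4716, -0.0402, 0.2504]
tcp_rot: [-177.9, 0.1, -6.0]
wrist_force: [-0.3, 0.0, -0.2]
opening: 0.0853
grasp_force: 0.0
```

```bash
python3 rel.py 480 36 250 180 0 -9.7; python3 - <<'E'
from h import *
im,d,k=cam("wrist"); save("w1.png",im); print(k["c"],k["C"],k["R"][:,2]); P=cloud(k,d)
np.savez("w1.npz",im=im,d=d,P=P)
E
```

```text
shift [  0.4 -76.6   3.1] rot [-2.09  0.14  3.7 ]
1.8 [471.6 -40.2 250.4] [-1.7791e+02  7.0000e-02 -5.9900e+00] F [-0.3  0.  -0.2] open 85.3 q [ -6.   -5.4  -0.3  95.2   2.1 179.9]
{'vertical_fov': 60.27087554482306, 'cx': 276.53600985013645, 'cy': 211.94661456235548, 'hand_eye': array([[-3.14667159e-04, -9.45964350e-01, -3.24270488e-01,
         8.36287931e-02],
       [ 9.99999362e-01, -6.49581374e-04,  9.24579556e-04,
        -1.06490554e-03],
       [-1.08525937e-03, -3.24269990e-01,  9.45963951e-01,
        -1.24237476e-01],
       [ 0.00000000e+00,  0.00000000e+00,  0.00000000e+00,
         1.00000000e+00]])} [ 0.55456935 -0.05241814  0.37443995] [-0.32015838  0.06739633 -0.94496367]
```

View pics/w1.png

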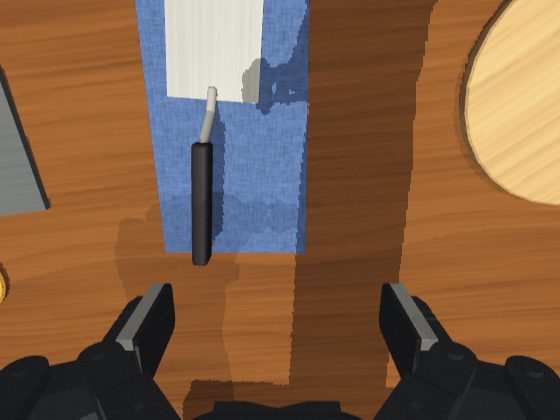

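Wrist picture: handle from (200,263) to (202,143), blade rear corners at (166,97) and (258,103). Joint 6 sits at its limit here, so I use the flipped grasp (tool x = −turner x).

```bash
cat > w.py <<'E'
from m import *
import sys
o=telemetry.get_obs()
E
python3 - <<'E'
from m import *
z=np.load("w1.npz"); im,P=z["im"],z["P"]
hsv=cv2.cvtColor(im,cv2.COLOR_RGB2HSV); s,v=hsv[...,1].astype(int),hsv[...,2].astype(int)
c=calibration("wrist"); o=telemetry.get_obs(); H=np.array(c["hand_eye"]); Rt=R.from_euler('xyz',o["tcp_rot"],degrees=True).as_matrix()
k=dict(f=210/np.tan(np.radians(c["vertical_fov"])/2),cx=c["cx"],cy=c["cy"],R=Rt@H[:3,:3],C=Rt@H[:3,3]+o["ee_pos"])
h=big((v<60)&(P[...,2]>.04)&(P[...,2]<.075)&(np.arange(420)[:,None]<275),(201,205)); print("handle",rect(plane(k,hull(h),.060)),np.percentile(P[h][:,2],[5,50,95]),rect(P[h][abs(P[h][:,2]-.06)<.005]))
b=plane(k,[(166,97),(258,103)],.0044); print(b,np.degrees(np.arctan2(*(b[0]-b[1])[[0,1]]*[-1,1])))
print("z blade",np.median(P[70:90,180:190,2]))
E
```

```text
handle (array([414.9,  -9.4]), array([641.6, 432.4]), 86.3) [-0.00056932  0.00118378  0.30294047] (array([459.2,  42.3]), array([ 13.8, 119. ]), 80.7)
[[ 0.55853064  0.070093    0.0044    ]
 [ 0.54350691 -0.01967197  0.0044    ]] -9.501387741586191
z blade 0.004745887392607839
```

Request:
{"op": "play_rows", "data": {
  "increments": [
    [[0, -30, 0], [0, 0, -45], 0],
    [[0, -30, 0], [0, 0, -45], 0],
    [[0, -30, 0], [0, 0, -45], 0],
    [[0, -30, 0], [0, 0, -45], 0],
    [[0, -30, 0], [0, 0, -45], 0],
    [[0, -70, 0], [0, 0, -95], 0],
    [[0, -70, 0], [0, 0, -95], 0],
    [[0, -70, 0], [0, 0, -95], 0],
    [[0, -70, 0], [0, 0, -95], 0],
    [[0, -70, 0], [0, 0, -95], 0],
    [[0, -70, 0], [0, 0, -95], 0]
  ]
}}

```text
time: 2.95
ee_pos: [0.4788, 0.0294, 0.2532]
tcp_rot: [179.9, -2.1, 88.9]
wrist_force: [0.1, -0.1, 0.5]
opening: 0.0853
grasp_force: 0.0
```

```bash
python3 rel.py 482 36 200 180 0 170.3
```

```text
shift [ 4.7  2.9 53.4] rot [  1.6   -1.63 -81.38]
2.95 [478.8  29.4 253.2] [179.86  -2.09  88.91] F [ 0.1 -0.1  0.5] open 85.3 q [ 2.4 -4.8  0.6 95.1  2.1 93.5]
```

Request:
{"op": "play_rows", "data": {
  "increments": [
    [[5, 2, 50], [1.6, -1.6, -81.5], 0],
    [[5, 2, 50], [1.6, -1.6, -81.5], 0],
    [[5, 2, 50], [1.6, -1.6, -81.5], 0],
    [[5, 2, 50], [1.6, -1.6, -81.5], 0],
    [[5, 2, 50], [1.6, -1.6, -81.5], 0],
    [[5, 2, 50], [1.6, -1.6, -81.5], 0],
    [[5, 2, 50], [1.6, -1.6, -81.5], 0],
    [[5, 2, 50], [1.6, -1.6, -81.5], 0],
    [[5, 2, 50], [1.6, -1.6, -81.5], 0],
    [[5, 2, 50], [1.6, -1.6, -81.5], 0],
    [[5, 2, 50], [1.6, -1.6, -81.5], 0],
    [[5, 2, 50], [1.6, -1.6, -81.5], 0],
    [[5, 2, 50], [1.6, -1.6, -81.5], 0],
    [[5, 2, 50], [1.6, -1.6, -81.5], 0]
  ]
}}

```text
time: 4.35
ee_pos: [0.4813, 0.0364, 0.2031]
tcp_rot: [180.0, -0.1, 170.0]
wrist_force: [-0.7, 0.6, 0.9]
opening: 0.0855
grasp_force: 0.0
```

```bash
python3 rel.py 482.5 37 48 180 0 170.5; python3 - <<'E'
from m import *
im,d,k=cam("wrist"); P=cloud(k,d); save("w2.png",im); np.savez("w2.npz",im=im,d=d)
v=im.max(2)
m=(v<70)&(P[...,2]>.05)&(P[...,2]<.07); n,l,s,c=cv2.connectedComponentsWithStats(m.astype(np.uint8))
for i in range(1,n):
    if s[i,4]>800: q=P[l==i]; print(s[i],rect(q),np.median(q[:,2]))
E
```

```text
shift [ -1.2   0.7 155.1] rot [ 0.02 -0.05 -0.47]
4.35 [481.3  36.4 203.1] [ 1.7998e+02 -5.0000e-02  1.7003e+02] F [-0.7  0.6  0.9] open 85.5 q [ 4.3 -4.9 -5.  89.9  0.  14.3]
[ 266   89   22  154 1826] (array([457.4,  41.3]), array([ 15.6, 117.3]), 79.9) 0.05984207554469256
```

View pics/w2.png

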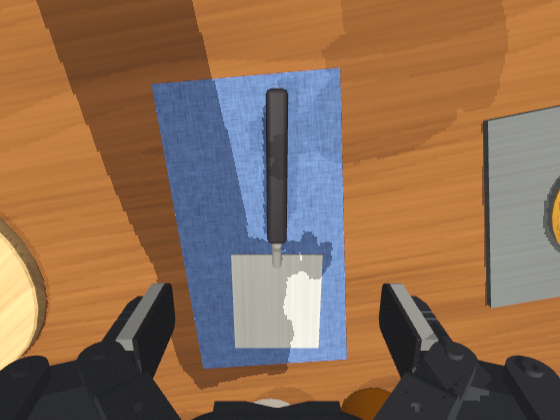

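Handle runs from (277,90) to (277,243), centred between the fingers; top at z 60 mm as expected. Descending and gripping.

Request:
{"op": "play_rows", "data": {
  "increments": [
    [[-0.5, 0.7, 50], [0, 0, 0], 0],
    [[-0.5, 0.7, 90], [0, 0, 0], 0],
    [[-0.5, 0.7, 120], [0, 0, 0], 0],
    [[-0.5, 0.7, 140], [0, 0, 0], 0],
    [[-0.5, 0.7, 150], [0, 0, 0], 0],
    [[-0.5, 0.7, 155], [0, 0, 0], 0],
    [[-0.5, 0.7, 155], [0, 0, 0], 0],
    [[-0.5, 0.7, 155], [0, 0, 0], 0.5],
    [[-0.5, 0.7, 155], [0, 0, 0], 1],
    [[-0.5, 0.7, 155], [0, 0, 0], 1],
    [[-0.5, 0.7, 155], [0, 0, 0], 1],
    [[-0.5, 0.7, 155], [0, 0, 0], 1],
    [[-0.5, 0.7, 155], [0, 0, 0], 1],
    [[-0.5, 0.7, 155], [0, 0, 0], 1],
    [[-0.5, 0.7, 155], [0, 0, 0], 1],
    [[-0.5, 0.7, 155], [0, 0, 0], 1]
  ],
  "grip_force": 110
}}

```text
time: 6.0
ee_pos: [0.482, 0.0372, 0.0485]
tcp_rot: [180.0, -0.0, 170.1]
wrist_force: [-1.5, -1.2, 6.3]
opening: 0.0147
grasp_force: 107.3
```

```bash
python3 rel.py 420 45 150 180 0 -170
```

```text
shift [  62.5   -2.9 -101.5] rot [  0.02  -0.02 -19.9 ]
6.0 [482.   37.2  48.5] [ 1.7998e+02 -3.0000e-02  1.7010e+02] F [-1.5 -1.2  6.3] open 14.7 q [  4.4  -3.  -20.4  72.6   0.   14.3]
```

Request:
{"op": "play_rows", "data": {
  "increments": [
    [[0, 0, -20], [0, 0, 0], 1],
    [[10, 0, -50], [0, 0, -3], 1],
    [[25, 0, -80], [0, 0, -8], 1],
    [[45, 0, -100], [0, 0, -14], 1],
    [[62, -3, -101], [0, 0, -20], 1],
    [[62, -3, -101], [0, 0, -27], 1],
    [[62, -3, -101], [0, 0, -35], 1],
    [[62, -3, -101], [0, 0, -43], 1],
    [[62, -3, -101], [0, 0, -51], 1],
    [[62, -3, -101], [0, 0, -59], 1],
    [[62, -3, -101], [0, 0, -67], 1],
    [[62, -3, -101], [0, 0, -75], 1],
    [[62, -3, -101], [0, 0, -83], 1],
    [[62, -3, -101], [0, 0, -91], 1],
    [[62, -3, -101], [0, 0, -97], 1],
    [[62, -3, -101], [0, 0, -101.6], 1],
    [[62, -3, -101], [0, 0, -101.6], 1]
  ]
}}

```text
time: 7.7
ee_pos: [0.4202, 0.0449, 0.1487]
tcp_rot: [179.9, 0.0, -88.2]
wrist_force: [0.1, -0.2, -1.8]
opening: 0.0145
grasp_force: 107.3
```

```bash
python3 rel.py 556 20 150 180 0 -88.3
```

```text
shift [  29.1 -135.    -1.5] rot [0.09 0.02 0.07]
7.7 [420.2  44.9 148.7] [ 1.7991e+02  2.0000e-02 -8.8230e+01] F [ 0.1 -0.2 -1.8] open 14.5 q [  6.1 -13.3 -18.4  85.    0.  -85.7]
```

Request:
{"op": "play_rows", "data": {
  "increments": [
    [[5, -20, 0], [0, 0, 0], 1],
    [[12, -55, 0], [0, 0, 0], 1],
    [[20, -90, 0], [0, 0, 0], 1],
    [[27, -120, 0], [0, 0, 0], 1],
    [[29, -135, 0], [0, 0, 0], 1],
    [[29, -135, 0], [0, 0, 0], 1],
    [[29, -135, 0], [0, 0, 0], 1]
  ]
}}

```text
time: 8.4
ee_pos: [0.5556, 0.0199, 0.1484]
tcp_rot: [179.9, 0.0, -88.4]
wrist_force: [-0.2, 0.9, -1.6]
opening: 0.0144
grasp_force: 107.7
```

```bash
python3 rel.py 556 20 60 180 0 -88.3; python3 - <<'E'
from m import *
for n in("wrist","side"):
    im,d,k=cam(n); P=cloud(k,d); save(n+"3.png",im); np.savez(n+"3.npz",im=im,d=d,P=P,R=k["R"],C=k["C"])
    hsv=cv2.cvtColor(im,cv2.COLOR_RGB2HSV); s,v=hsv[...,1].astype(int),hsv[...,2].astype(int)
    top=(P[...,2]>.014)&(P[...,2]<.034)&(s>100)&(np.hypot(P[...,0]-.548,P[...,1]-.336)<.075)
    q=P[big(top)]; print(n,"pizza",rect(q),np.percentile(q[:,2],[10,50,90])); h=hull(big(top)); e=plane(k,h,.02); print(circ(e),circ(P[h[:,1],h[:,0]]))
    lip=(P[...,2]>.018)&(P[...,2]<.03)&(s<70)&(abs(P[...,1]-.425)<.02)&(abs(P[...,0]-.55)<.1); q=P[lip]; print("lip",len(q), rect(q) if len(q)>5 else "")
    tr=(abs(P[...,2]-.008)<.005)&(s<90)&(np.hypot(P[...,0]-.545,P[...,1]-.327)<.15); q=P[big(tr)]; print("tray",rect(q),np.median(q[:,2]))
    bl=big((abs(P[...,2]-.105)<.025)&(s<60)&(P[...,1]>.05)&(P[...,1]<.25)); q=P[bl]; print("blade",len(q),rect(q),np.percentile(q[:,2],[5,50,95]))
    A=np.c_[q[:,:2],np.ones(len(q))]; print(" slope deg",np.degrees(np.linalg.lstsq(A,q[:,2],rcond=None)[0][:2]))
E
```

```text
shift [-0.  -0.6 88.4] rot [ 0.14  0.03 -0.08]
8.4 [555.6  19.9 148.4] [ 1.7986e+02  3.0000e-02 -8.8380e+01] F [-0.2  0.9 -1.6] open 14.4 q [  2.    5.1  -1.1  84.    0.  -89.6]Traceback (most recent call last):
  File "<stdin>", line 6, in <module>
  File "m.py", line 8, in big
    i=l[seed[1],seed[0]] if seed else 1+np.argmax(s[1:,4])
                                        ~~~~~~~~~^^^^^^^^^
    return _wrapfunc(a, 'argmax', axis=axis, out=out, **kwds)
    return bound(*args, **kwds)
ValueError: attempt to get argmax of an empty sequence
```

View pics/wrist3.png

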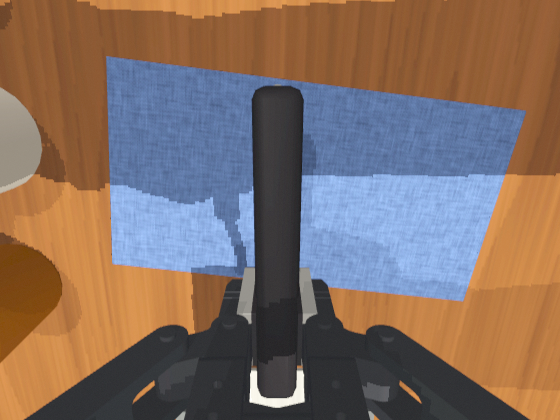

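Wrist view now shows only the handle (277,90–390) and the mat behind; the pizza is out of its view, so I use side and scene.

```bash
python3 - <<'E'
from m import *
for n in("side","scene"):
    im,d,k=cam(n); P=cloud(k,d); save(n+"3.png",im)
    hsv=cv2.cvtColor(im,cv2.COLOR_RGB2HSV); s,v=hsv[...,1].astype(int),hsv[...,2].astype(int)
    top=(P[...,2]>.010)&(P[...,2]<.034)&((s>80)|(v>150))&(np.hypot(P[...,0]-.548,P[...,1]-.336)<.08)
    b=big(top); h=hull(b)
    for z in (.014,.02,.024): print(n,z,circ(plane(k,h,z)))
    tp=P[b]; tp=tp[tp[:,2]>np.percentile(tp[:,2],90)-.004]; print(" top rect",rect(tp),np.percentile(P[b][:,2],[10,50,90]))
    bl=(abs(P[...,2]-.105)<.02)&(s<70)&(v>100)&(P[...,1]>.05)&(P[...,1]<.25)&(abs(P[...,0]-.55)<.1)
    q=P[big(bl)]; print("blade",len(q),rect(q),np.percentile(q[:,2],[5,50,95]))
    A=np.c_[q[:,:2]-q[:,:2].mean(0),np.ones(len(q))]; print(" slope deg",np.degrees(np.linalg.lstsq(A,q[:,2],rcond=None)[0][:2]))
E
```

```text
side 0.014 (array([0.55018676, 0.33519043]), np.float64(0.060286268943713354))
side 0.02 (array([0.54704689, 0.33758605]), np.float64(0.059812010853371025))
side 0.024 (array([0.54495364, 0.33918313]), np.float64(0.05949583879313797))
 top rect (array([547.6, 337.6]), array([117.2, 115.2]), 19.9) [0.01931196 0.02149957 0.02359155]
blade 2145 (array([551.2, 136. ]), array([ 92. , 130.7]), 1.8) [0.10212487 0.10414048 0.10683254]
 slope deg [-0.08344188 -1.23262466]
scene 0.014 (array([0.54568951, 0.33798751]), np.float64(0.061518635396539546))
scene 0.02 (array([0.55303202, 0.3330695 ]), np.float64(0.06101368922094327))
scene 0.024 (array([0.55792703, 0.32979083]), np.float64(0.0606770584372077))
 top rect (array([550.5, 334.1]), array([115.2, 116.5]), 72.8) [0.01751259 0.01999867 0.0223459 ]
blade 1029 (array([551.9, 132.7]), array([ 94.1, 134.7]), 1.6) [0.10084591 0.10312628 0.10620392]
 slope deg [ 0.19227292 -1.49893724]
```

View pics/side3.png

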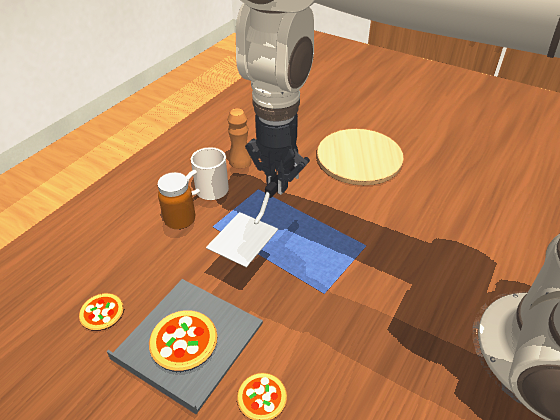

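Side view: blade at (243,238), level and square to the tray; tray (185,345), pizza (183,340). Both views agree on the pizza at about (548, 336). Approaching with 3° tip down.

Request:
{"op": "play_rows", "data": {
  "increments": [
    [[-10, -0.5, 10], [0, 1, 0], 1],
    [[-25, -1, 30], [0, 2, 0], 1],
    [[-40, -1.5, 50], [0, 3, 0], 1],
    [[-48, -1.9, 64], [0, 3, 0], 1],
    [[-50, -1.9, 68], [0, 3, 0], 1],
    [[-50, -1.9, 75], [0, 3, 0], 1],
    [[-50, -1.9, 79], [0, 3, 0], 1],
    [[-50, -1.9, 81], [0, 3, 0], 1],
    [[-50, -1.9, 81], [0, 3, 0], 1],
    [[-50, -1.9, 81], [0, 3, 0], 1]
  ]
}}

```text
time: 9.55
ee_pos: [0.5568, 0.0697, 0.0685]
tcp_rot: [180.0, -3.0, -88.3]
wrist_force: [0.4, 0.8, -1.5]
opening: 0.014
grasp_force: 107.7
```

```bash
python3 rel.py 556 72 64.2 180 0 -88.3
```

```text
shift [-2.6  0.7  4.1] rot [ 0.02 -2.97 -0.03]
9.55 [556.8  69.7  68.5] [179.99  -2.97 -88.33] F [ 0.4  0.8 -1.5] open 14.0 q [  8.5   7.2  -7.6  75.5  -2.9 -83.1]
```

Request:
{"op": "play_rows", "data": {
  "increments": [
    [[0, 0, 1], [0, 0, 0], 1],
    [[0, 0, 2], [0, 0, 0], 1],
    [[0, 0, 3], [0, 0, 0], 1],
    [[0, 0, 3.5], [0, 0, 0], 1],
    [[0, 0, 3.5], [0, 0, 0], 1]
  ]
}}

```text
time: 10.05
ee_pos: [0.5565, 0.0698, 0.0644]
tcp_rot: [179.9, -3.0, -88.3]
wrist_force: [0.1, 0.5, -2.0]
opening: 0.0142
grasp_force: 107.7
```

Request:
{"op": "play_rows", "data": {
  "increments": [
    [[0, 0, 0.5], [0, 0, 0], 1],
    [[0, 0, 1], [0, 0, 0], 1],
    [[0, 0, 1], [0, 0, 0], 1]
  ]
}}

```text
time: 10.35
ee_pos: [0.5565, 0.0698, 0.0636]
tcp_rot: [180.0, -3.0, -88.3]
wrist_force: [-0.0, 0.3, -0.5]
opening: 0.0146
grasp_force: 107.8
```

Request:
{"op": "play_rows", "data": {
  "increments": [
    [[0, 0, 0.5], [0, 0, 0], 1],
    [[0, 0, 1], [0, 0, 0], 1],
    [[0, 0, 1], [0, 0, 0], 1]
  ]
}}

```text
time: 10.65
ee_pos: [0.5566, 0.0697, 0.0627]
tcp_rot: [180.0, -3.0, -88.3]
wrist_force: [-0.3, -0.9, 1.6]
opening: 0.0143
grasp_force: 108.0
```

Request:
{"op": "play_rows", "data": {
  "increments": [
    [[-5, 0, -0.26], [0, 0, 0], 1],
    [[-12, 0, -0.63], [0, 0, 0], 1],
    [[-20, 0, -1.05], [0, 0, 0], 1],
    [[-28, 0, -1.5], [0, 0, 0], 1],
    [[-36, 0, -1.9], [0, 0, 0], 1],
    [[-44, 0, -2.3], [0, 0, 0], 1],
    [[-52, 0, -2.7], [0, 0, 0], 1],
    [[-60, 0, -3.15], [0, 0, 0], 1],
    [[-67, 0, -3.5], [0, 0, 0], 1],
    [[-70, 0, -3.67], [0, 0, 0], 1],
    [[-70, 0, -3.67], [0, 0, 0], 1]
  ]
}}

```text
time: 11.75
ee_pos: [0.5544, 0.1405, 0.0625]
tcp_rot: [179.9, -2.9, -88.3]
wrist_force: [-0.8, 1.0, 0.3]
opening: 0.0143
grasp_force: 108.2
```

```bash
cat > pz.py <<'E'
from m import *
import sys
def pizza(n,c0=(.548,.336),zlo=.010,zhi=.06,rad=.10):
    im,d,k=cam(n); P=cloud(k,d)
    hsv=cv2.cvtColor(im,cv2.COLOR_RGB2HSV); s,v=hsv[...,1].astype(int),hsv[...,2].astype(int); h=hsv[...,0]
    m=(P[...,2]>zlo)&(P[...,2]<zhi)&(s>110)&((h<32)|(h>170))&(np.hypot(P[...,0]-c0[0],P[...,1]-c0[1])<rad)
    q=P[big(cv2.morphologyEx(m.astype(np.uint8),cv2.MORPH_CLOSE,np.ones((9,9))))&m]
    A=np.c_[q[:,:2]-q[:,:2].mean(0),np.ones(len(q))]; a=np.linalg.lstsq(A,q[:,2],rcond=None)[0]
    print(n,"pizza",rect(q),"z",np.round(np.percentile(q[:,2],[5,50,95])*1000,1),"tilt deg",np.degrees(a[:2]).round(1))
    return im,P
E
python3 rel.py 556 72 64.2 180 0 -88.3; python3 -c "
from pz import *
pizza('side',(.548,.35)); pizza('scene',(.548,.35))"
```

```text
shift [68.5  0.5  1.8] rot [ 0.06 -2.93  0.05]
11.75 [554.4 140.5  62.5] [179.94  -2.93 -88.25] F [-0.8  1.   0.3] open 14.3 q [ 15.5   9.2  -6.1  75.4  -2.8 -76.2]
side pizza (array([546. , 363.2]), array([117.2, 116.2]), 43.9) z [19.4 22.6 25.7] tilt deg [ 0.3 -1.6]
scene pizza (array([550.6, 362.8]), array([122.1, 118.1]), 84.5) z [17.5 21.3 24.6] tilt deg [-0.5 -1.3]
```

Request:
{"op": "play_rows", "data": {
  "increments": [
    [[-4, 0, -0.2], [0, 0, 0], 1],
    [[-10, 0, -0.5], [0, 0, 0], 1],
    [[-17, 0, -0.9], [0, 0, 0], 1],
    [[-24, 0, -1.25], [0, 0, 0], 1],
    [[-31, 0, -1.6], [0, 0, 0], 1],
    [[-38, 0, -2.0], [0, 0, 0], 1],
    [[-45, 0, -2.35], [0, 0, 0], 1],
    [[-50, 0, -2.6], [0, 0, 0], 1],
    [[-50, 0, -2.6], [0, 0, 0], 1]
  ]
}}

```text
time: 12.75
ee_pos: [0.5529, 0.1908, 0.0625]
tcp_rot: [179.9, -2.9, -88.2]
wrist_force: [-0.1, 1.6, 0.4]
opening: 0.0142
grasp_force: 108.1
```

```bash
python3 rel.py 556 72 64.2 180 0 -88.3; python3 -c "
from pz import *
pizza('side',(.548,.36)); pizza('scene',(.548,.36))"
```

```text
shift [118.8   0.5   4.4] rot [ 0.05 -2.93  0.06]
12.75 [552.9 190.8  62.5] [179.95  -2.93 -88.24] F [-0.1  1.6  0.4] open 14.2 q [ 20.3  11.2  -3.9  75.9  -2.8 -71.4]
side pizza (array([544.8, 362.3]), array([117.6, 116.4]), 87.6) z [20.3 23.9 27.6] tilt deg [ 0.3 -2.6]
scene pizza (array([548.5, 361.9]), array([122.3, 117.3]), 85.2) z [18.5 22.7 26.4] tilt deg [-0.4 -2.4]
```

Request:
{"op": "play_rows", "data": {
  "increments": [
    [[-4, 0, -0.2], [0, 0, 0], 1],
    [[-10, 0, -0.5], [0, 0, 0], 1],
    [[-17, 0, -0.9], [0, 0, 0], 1],
    [[-24, 0, -1.25], [0, 0, 0], 1],
    [[-31, 0, -1.6], [0, 0, 0], 1],
    [[-37, 0, -1.95], [0, 0, 0], 1],
    [[-40, 0, -2.1], [0, 0, 0], 1],
    [[-40, 0, -2.1], [0, 0, 0], 1]
  ]
}}

```text
time: 13.65
ee_pos: [0.5517, 0.2307, 0.0625]
tcp_rot: [179.9, -2.9, -88.2]
wrist_force: [0.2, 0.7, 0.6]
opening: 0.0145
grasp_force: 108.2
```

```bash
python3 rel.py 556 72 64.2 180 0 -88.3; python3 -c "
from pz import *
pizza('side',(.548,.36)); pizza('scene',(.548,.36))"
```

```text
shift [158.7   0.5   6.4] rot [ 0.06 -2.92  0.05]
13.65 [551.7 230.7  62.5] [179.94  -2.92 -88.25] F [0.2 0.7 0.6] open 14.5 q [ 23.9  13.1  -1.6  76.4  -2.7 -67.8]
side pizza (array([541.2, 363.9]), array([117.1, 116.5]), 80.2) z [22.2 26.4 30.9] tilt deg [ 0.3 -3.7]
scene pizza (array([544.2, 362.9]), array([118.1, 122. ]), 1.7) z [20.6 25.1 29.5] tilt deg [-0.2 -3.5]
```

Request:
{"op": "play_rows", "data": {
  "increments": [
    [[2, 0, 0], [0, -1, 0], 1],
    [[4, 0, 0], [0, -2, 0], 1],
    [[5, 0, 0], [0, -3, 0], 1],
    [[7, 0, -1], [0, -4, 0], 1],
    [[8, 0, -2.5], [0, -5, 0], 1],
    [[8, 0, -5], [0, -6, 0], 1],
    [[8, 0, -8], [0, -6.5, 0], 1],
    [[8, 0, -11], [0, -6.5, 0], 1],
    [[8, 0, -15], [0, -6.5, 0], 1],
    [[8, 0, -20], [0, -6.5, 0], 1],
    [[8, 0, -26], [0, -6.5, 0], 1],
    [[8, 0, -32], [0, -6.5, 0], 1],
    [[9, 0, -38], [0, -6.5, 0], 1],
    [[9, 0, -44], [0, -6.5, 0], 1],
    [[9, 0, -48], [0, -6.5, 0], 1],
    [[9, 0, -50], [0, -6.5, 0], 1],
    [[9, 0, -50], [0, -6.5, 0], 1],
    [[9, 0, -50], [0, -6.5, 0], 1]
  ]
}}

```text
time: 15.55
ee_pos: [0.5519, 0.2234, 0.1128]
tcp_rot: [179.9, 3.5, -88.3]
wrist_force: [0.1, 0.6, -2.7]
opening: 0.0145
grasp_force: 107.5
```

```bash
python3 rel.py 556 72 64.2 180 0 -88.3; python3 -c "
from pz import *
im,P=pizza('side',(.545,.36),zhi=.12); pizza('scene',(.545,.36),zhi=.12); save('side4.png',im)"
```

```text
shift [154.1   0.4  39.2] rot [0.07 3.52 0.  ]
15.55 [551.9 223.4 112.8] [179.93   3.52 -88.3 ] F [ 0.1  0.6 -2.7] open 14.5 q [ 20.5   9.6  -0.1  79.2   3.4 -71.1]
side pizza (array([540.8, 360.3]), array([116.5, 117. ]), 6.9) z [87.4 90.7 94.3] tilt deg [0.1 2.2]
scene pizza (array([551.3, 350.2]), array([117.3, 137.4]), 40.5) z [83.9 88.8 92.6] tilt deg [-0.7  2.5]
```

View pics/side4.png

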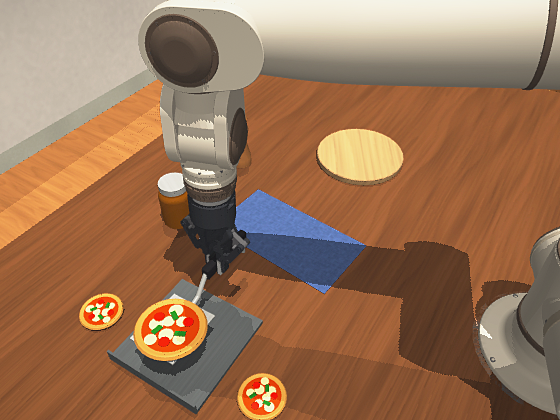

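Pizza sits flat on the blade at (171,330), about 60 mm above the steel. Computing a smooth carry.

```bash
python3 - <<'E'
from h import *
o=telemetry.get_obs(); p0=1000*np.array(o["ee_pos"]); 
def pose(t):
    s=t*t*(3-2*t); r=595.5+(481-595.5)*s-50*np.sin(np.pi*s); ph=np.radians(22.04+(-31.6-22.04)*s)
    z=112.8+(190-112.8)*min(1,2*s); yaw=-88.3+(-211-(-88.3))*s
    return np.array([r*np.cos(ph),r*np.sin(ph),z]),R.from_euler('xyz',[180,3.5,yaw],degrees=True)
N=40
for a in (0,20):
    P0,R0=pose(a/N)
    for i in range(a+1,a+21):
        P,Q=pose(i/N); print([list(map(int,np.round(R0.inv().apply(P-P0)))),[float(x) for x in np.round((R0.inv()*Q).as_rotvec(degrees=True),1)],1],end=", ")
    print("\n",pose((a+20)/N)[0],"\n")
E
```

```text
[[1, 0, 0], [0.0, -0.0, 0.2], 1], [[4, 0, -1], [0.1, -0.0, 0.9], 1], [[10, 1, -3], [0.1, -0.0, 2.0], 1], [[17, 2, -5], [0.2, -0.0, 3.4], 1], [[26, 3, -8], [0.3, -0.0, 5.3], 1], [[36, 5, -12], [0.5, -0.0, 7.4], 1], [[48, 7, -15], [0.6, -0.0, 9.9], 1], [[61, 10, -20], [0.8, -0.0, 12.7], 1], [[75, 13, -25], [1.0, -0.0, 15.8], 1], [[91, 16, -30], [1.2, -0.0, 19.1], 1], [[106, 21, -35], [1.4, -0.0, 22.7], 1], [[123, 25, -41], [1.6, -0.0, 26.5], 1], [[139, 30, -47], [1.9, -0.0, 30.4], 1], [[156, 36, -53], [2.1, -0.0, 34.5], 1], [[173, 42, -60], [2.4, -0.0, 38.8], 1], [[190, 48, -66], [2.6, -0.0, 43.1], 1], [[207, 54, -73], [2.9, -0.0, 47.6], 1], [[224, 61, -79], [3.2, -0.0, 52.1], 1], [[241, 67, -86], [3.5, -0.0, 56.6], 1], [[257, 73, -93], [3.7, -0.0, 61.2], 1], 
 [486.55187022 -40.68587085 190.        ] 

[[13, -11, -1], [0.3, -0.0, 4.6], 1], [[26, -23, -2], [0.6, -0.0, 9.2], 1], [[39, -34, -2], [0.8, -0.0, 13.7], 1], [[51, -45, -3], [1.1, -0.0, 18.1], 1], [[63, -55, -4], [1.4, -0.0, 22.5], 1], [[75, -65, -5], [1.6, -0.0, 26.7], 1], [[86, -75, -5], [1.9, -0.0, 30.8], 1], [[97, -84, -6], [2.1, -0.0, 34.8], 1], [[107, -93, -7], [2.4, -0.0, 38.5], 1], [[117, -101, -7], [2.6, -0.0, 42.1], 1], [[126, -109, -8], [2.8, -0.0, 45.4], 1], [[135, -116, -8], [3.0, -0.0, 48.5], 1], [[143, -122, -9], [3.1, -0.0, 51.3], 1], [[150, -128, -9], [3.3, -0.0, 53.8], 1], [[157, -133, -10], [3.4, -0.0, 56.0], 1], [[162, -136, -10], [3.5, -0.0, 57.8], 1], [[167, -140, -10], [3.6, -0.0, 59.3], 1], [[170, -142, -10], [3.7, -0.0, 60.3], 1], [[172, -143, -11], [3.7, -0.0, 61.0], 1], [[173, -144, -11], [3.7, -0.0, 61.2], 1], 
 [ 409.68065532 -252.03722077  190.        ]
```

Request:
{"op": "play_rows", "data": {
  "increments": [
    [[1, 0, 0], [0, 0, 0.2], 1],
    [[4, 0, -1], [0.1, 0, 0.9], 1],
    [[10, 1, -3], [0.1, 0, 2.0], 1],
    [[17, 2, -5], [0.2, 0, 3.4], 1],
    [[26, 3, -8], [0.3, 0, 5.3], 1],
    [[36, 5, -12], [0.5, 0, 7.4], 1],
    [[48, 7, -15], [0.6, 0, 9.9], 1],
    [[61, 10, -20], [0.8, 0, 12.7], 1],
    [[75, 13, -25], [1.0, 0, 15.8], 1],
    [[91, 16, -30], [1.2, 0, 19.1], 1],
    [[106, 21, -35], [1.4, 0, 22.7], 1],
    [[123, 25, -41], [1.6, 0, 26.5], 1],
    [[139, 30, -47], [1.9, 0, 30.4], 1],
    [[156, 36, -53], [2.1, 0, 34.5], 1],
    [[173, 42, -60], [2.4, 0, 38.8], 1],
    [[190, 48, -66], [2.6, 0, 43.1], 1],
    [[207, 54, -73], [2.9, 0, 47.6], 1],
    [[224, 61, -79], [3.2, 0, 52.1], 1],
    [[241, 67, -86], [3.5, 0, 56.6], 1],
    [[257, 73, -93], [3.7, 0, 61.2], 1]
  ]
}}

```text
time: 17.65
ee_pos: [0.486, -0.0422, 0.1906]
tcp_rot: [179.9, 3.5, -150.0]
wrist_force: [-0.4, -0.6, -3.0]
opening: 0.0143
grasp_force: 107.4
```

Request:
{"op": "play_rows", "data": {
  "increments": [
    [[13, -11, -1], [0.3, 0, 4.6], 1],
    [[26, -23, -2], [0.6, 0, 9.2], 1],
    [[39, -34, -2], [0.8, 0, 13.7], 1],
    [[51, -45, -3], [1.1, 0, 18.1], 1],
    [[63, -55, -4], [1.4, 0, 22.5], 1],
    [[75, -65, -5], [1.6, 0, 26.7], 1],
    [[86, -75, -5], [1.9, 0, 30.8], 1],
    [[97, -84, -6], [2.1, 0, 34.8], 1],
    [[107, -93, -7], [2.4, 0, 38.5], 1],
    [[117, -101, -7], [2.6, 0, 42.1], 1],
    [[126, -109, -8], [2.8, 0, 45.4], 1],
    [[135, -116, -8], [3.0, 0, 48.5], 1],
    [[143, -122, -9], [3.1, 0, 51.3], 1],
    [[150, -128, -9], [3.3, 0, 53.8], 1],
    [[157, -133, -10], [3.4, 0, 56.0], 1],
    [[162, -136, -10], [3.5, 0, 57.8], 1],
    [[167, -140, -10], [3.6, 0, 59.3], 1],
    [[170, -142, -10], [3.7, 0, 60.3], 1],
    [[172, -143, -11], [3.7, 0, 61.0], 1],
    [[173, -144, -11], [3.7, 0, 61.2], 1]
  ]
}}

```text
time: 19.65
ee_pos: [0.4102, -0.2528, 0.1906]
tcp_rot: [180.0, 3.4, 149.1]
wrist_force: [0.2, 0.4, -3.0]
opening: 0.0146
grasp_force: 107.5
```

```bash
python3 rel.py 410 -252 120 180 0 149; python3 -c "
from pz import *
im,P=pizza('side',(.526,-.322),zlo=.12,zhi=.2,rad=.13); im,P=pizza('scene',(.526,-.322),zlo=.12,zhi=.2,rad=.13); save('scene5.png',im)"
```

```text
shift [ 4.8  0.6 70.4] rot [0.04 3.38 0.06]
19.65 [ 410.2 -252.8  190.6] [179.97   3.38 149.06] F [ 0.2  0.4 -3. ] open 14.6 q [-31.7  -8.5  -9.7  85.4   0.1  -0.7]
side pizza (array([ 531.1, -312. ]), array([106.4, 121.5]), 34.9) z [162.9 168.2 172. ] tilt deg [ 2.6 -2.1]
scene pizza (array([ 527.3, -320.4]), array([118.8, 129. ]), 82.2) z [164.1 167.4 170.8] tilt deg [ 1.  -1.5]
```

View pics/scene5.png

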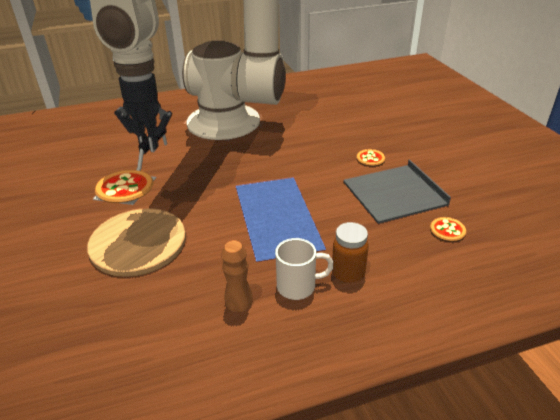

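Pizza rests on the blade at (125,186), above the board (138,241). Next: lower over the board with the tip 11° down.

```bash
python3 rel.py 424 -261 105 180 -11 149;
```

```text
shift [-10.9  -0.1  86.2] rot [ 0.03 14.38  0.09]
19.75 [ 410.3 -252.8  190.4] [179.97   3.38 149.09] F [ 0.7  0.6 -2.7] open 14.3 q [-31.7  -8.5  -9.7  85.3   0.1  -0.8]
```

Request:
{"op": "play_rows", "data": {
  "increments": [
    [[0, 0, 2], [0, 0.3, 0], 1],
    [[-1, 0, 6], [0, 1, 0], 1],
    [[-2, 0, 12], [0, 2, 0], 1],
    [[-2, 0, 19], [0, 3, 0], 1],
    [[-3, 0, 27], [0, 4.2, 0], 1],
    [[-4, 0, 35], [0, 5.5, 0], 1],
    [[-5, 0, 43], [0, 6.8, 0], 1],
    [[-6, 0, 51], [0, 8, 0], 1],
    [[-7, 0, 59], [0, 9.2, 0], 1],
    [[-8, 0, 66], [0, 10.4, 0], 1],
    [[-9, 0, 72], [0, 11.5, 0], 1],
    [[-10, 0, 77], [0, 12.5, 0], 1],
    [[-10, 0, 81], [0, 13.4, 0], 1],
    [[-11, 0, 84], [0, 14, 0], 1],
    [[-11, 0, 86], [0, 14.4, 0], 1],
    [[-11, 0, 86], [0, 14.4, 0], 1]
  ]
}}

```text
time: 21.35
ee_pos: [0.424, -0.261, 0.105]
tcp_rot: [180.0, -11.1, 149.1]
wrist_force: [0.5, -0.3, -2.9]
opening: 0.0144
grasp_force: 107.5
```

```bash
python3 rel.py 424 -261 97 180 -11 149; python3 -c "
from pz import *
for n in('side','scene'):
  im,P=pizza(n,(.526,-.322),zlo=.03,zhi=.12,rad=.13)"
```

```text
shift [-1.5 -0.   7.8] rot [ 0.01 -0.06  0.09]
21.35 [ 424. -261.  105.] [179.97 -11.06 149.09] F [ 0.5 -0.3 -2.9] open 14.4 q [-31.6   8.3  -3.1  89.6  -0.1  -0.6]
side pizza (array([ 536.8, -316.3]), array([105.1, 118.5]), 48.6) z [39.7 50.4 60.4] tilt deg [-9.5  5. ]
scene pizza (array([ 533.8, -319.9]), array([117., 125.]), 49.0) z [37.  47.  58.1] tilt deg [-10.3   5.9]
```

Request:
{"op": "play_rows", "data": {
  "increments": [
    [[-0.4, 0, 2], [0, 0, 0], 1],
    [[-0.8, 0, 4], [0, 0, 0], 1],
    [[-1, 0, 5], [0, 0, 0], 1],
    [[-1.1, 0, 5.5], [0, 0, 0], 1],
    [[-1.2, 0, 6], [0, 0, 0], 1],
    [[-1.2, 0, 6], [0, 0, 0], 1]
  ]
}}

```text
time: 22.05
ee_pos: [0.424, -0.261, 0.0991]
tcp_rot: [180.0, -11.0, 149.1]
wrist_force: [-0.4, 0.1, -3.0]
opening: 0.0147
grasp_force: 107.5
```

Request:
{"op": "play_rows", "data": {
  "increments": [
    [[-0.1, 0, 0.5], [0, 0, 0], 1],
    [[-0.2, 0, 1], [0, 0, 0], 1],
    [[-0.2, 0, 1], [0, 0, 0], 1]
  ]
}}

```text
time: 22.35
ee_pos: [0.4241, -0.261, 0.0982]
tcp_rot: [180.0, -11.0, 149.1]
wrist_force: [-0.3, -1.0, -1.4]
opening: 0.0144
grasp_force: 107.6
```

Request:
{"op": "play_rows", "data": {
  "increments": [
    [[2, 0, 0.5], [0, 0, 0], 1],
    [[5, 0, 1.1], [0, 0, 0], 1],
    [[9, 0, 1.9], [0, 0, 0], 1],
    [[14, 0, 2.9], [0, 0, 0], 1],
    [[19, 0, 3.8], [0, 0, 0], 1],
    [[24, 0, 4.8], [0, 0, 0], 1],
    [[28, 0, 5.6], [0, 0, 0], 1],
    [[30, 0, 6], [0, 0, 0], 1],
    [[30, 0, 6], [0, 0, 0], 1]
  ]
}}

```text
time: 23.25
ee_pos: [0.3975, -0.2451, 0.098]
tcp_rot: [180.0, -11.0, 149.1]
wrist_force: [-0.6, -0.2, -0.9]
opening: 0.0141
grasp_force: 107.7
```

```bash
python3 rel.py 424 -261 97 180 -11 149; python3 -c "
from pz import *
for n in('side','scene'):
  im,P=pizza(n,(.526,-.322),zlo=.024,zhi=.12,rad=.13)"
```

```text
shift [-30.6  -0.   -4.9] rot [ 0.01 -0.03  0.09]
23.25 [ 397.5 -245.1   98. ] [179.97 -11.03 149.09] F [-0.6 -0.2 -0.9] open 14.1 q [-31.6   4.3  -8.4  88.4  -0.1  -0.7]
side pizza (array([ 512.7, -302.6]), array([105.8, 117.4]), 45.5) z [33.4 43.2 52.4] tilt deg [-9.   4.7]
scene pizza (array([ 510.5, -307.3]), array([118.6, 123.2]), 48.1) z [30.4 39.8 50.1] tilt deg [-9.6  5.5]
```

```bash
python3 rel.py 419 -258 99 180 -11 149;python3 rel.py 427 -263 115.5 180 -17 149
```

```text
shift [-24.2  -0.   -5.7] rot [ 0.01 -0.03  0.09]
23.35 [ 397.7 -245.2   98. ] [179.97 -11.03 149.09] F [ 0.1  0.8 -1.7] open 14.0 q [-31.6   4.3  -8.3  88.4  -0.1  -0.7]
shift [-30.3  -0.2 -23.7] rot [0.01 5.97 0.09]
23.35 [ 397.7 -245.2   98. ] [179.97 -11.03 149.09] F [ 0.1  0.8 -1.7] open 14.0 q [-31.6   4.3  -8.3  88.4  -0.1  -0.7]
```

Request:
{"op": "play_rows", "data": {
  "increments": [
    [[-1, 0, -1], [0, 0, 0], 1],
    [[-4, 0, -1.8], [0, 0, 0], 1],
    [[-8, 0, -2.6], [0, 0, 0], 1],
    [[-13, 0, -3.5], [0, 0, 0], 1],
    [[-18, 0, -4.5], [0, 0, 0], 1],
    [[-22, 0, -5.3], [0, 0, 0], 1],
    [[-24, 0, -5.7], [0, 0, 0], 1],
    [[-24.5, 0, -7], [0, 0.5, 0], 1],
    [[-25.5, 0, -10], [0, 1.5, 0], 1],
    [[-26.5, 0, -13], [0, 2.5, 0], 1],
    [[-27.5, 0, -16], [0, 3.5, 0], 1],
    [[-28.5, 0, -19.5], [0, 4.5, 0], 1]
  ]
}}

```text
time: 24.55
ee_pos: [0.4252, -0.2617, 0.1119]
tcp_rot: [180.0, -15.6, 149.1]
wrist_force: [0.8, -0.1, -2.8]
opening: 0.0144
grasp_force: 107.6
```

```bash
python3 rel.py 427 -263 115 180 -17 149; python3 -c "
from pz import *
for n in('side','scene'):
  im,P=pizza(n,(.526,-.322),zlo=.024,zhi=.12,rad=.13)"
```

```text
shift [-1.3 -0.2 -3.6] rot [0.   1.4  0.09]
24.55 [ 425.2 -261.7  111.9] [179.97 -15.6  149.09] F [ 0.8 -0.1 -2.8] open 14.4 q [-31.5  12.8   2.   94.7  -0.1  -0.6]
side pizza (array([ 533.6, -318.1]), array([111.7, 114.8]), 46.8) z [32.8 47.5 59.9] tilt deg [-13.2   6.9]
scene pizza (array([ 532.3, -319.4]), array([116.5, 125.4]), 47.7) z [30.2 43.1 56.8] tilt deg [-13.7   8. ]
```

Request:
{"op": "play_rows", "data": {
  "increments": [
    [[-0.7, 0, -1.3], [0, 0.7, 0], 1],
    [[-1.3, 0, -2.8], [0, 1.4, 0], 1],
    [[-1.3, 0, -2.8], [0, 1.4, 0], 1]
  ]
}}

```text
time: 24.95
ee_pos: [0.4269, -0.2627, 0.1143]
tcp_rot: [180.0, -16.9, 149.1]
wrist_force: [-1.0, 0.0, 1.4]
opening: 0.0144
grasp_force: 108.0
```

```bash
python3 rel.py 427 -263 115 180 -17 149; python3 -c "
from pz import *
for n in('side','scene'):
  im,P=pizza(n,(.526,-.322),zlo=.024,zhi=.12,rad=.13)"
```

```text
shift [-0.  -0.2 -0.8] rot [0.01 0.06 0.08]
24.95 [ 426.9 -262.7  114.3] [179.97 -16.94 149.09] F [-1.   0.   1.4] open 14.4 q [-31.5  14.4   3.7  96.3  -0.1  -0.6]
side pizza (array([ 531.9, -314.4]), array([112.5, 128.4]), 20.1) z [33.  48.6 61.1] tilt deg [-14.7   7.4]
scene pizza (array([ 533.7, -319.4]), array([116.6, 124.9]), 47.4) z [29.7 43.2 57.9] tilt deg [-14.5   8.3]
```

Request:
{"op": "play_rows", "data": {
  "increments": [
    [[-0.7, 0, -2], [0, 0.8, 0], 1],
    [[-1.4, 0, -4], [0, 1.6, 0], 1],
    [[-1.4, 0, -4], [0, 1.6, 0], 1],
    [[4, 0, -2.4], [0, 1.6, 0], 1],
    [[10, 0, -0.5], [0, 1.6, 0], 1],
    [[14, 0, 0.7], [0, 1.6, 0], 1],
    [[14, 0, 0.7], [0, 1.6, 0], 1]
  ]
}}

```text
time: 25.75
ee_pos: [0.4143, -0.2552, 0.1177]
tcp_rot: [180.0, -18.5, 149.1]
wrist_force: [-2.1, 1.4, 5.1]
opening: 0.0143
grasp_force: 108.4
```

```bash
python3 rel.py 427 -263 115 180 -17 149; python3 -c "
from pz import *
for n in('side','scene'):
  im,P=pizza(n,(.526,-.322),zlo=.022,zhi=.12,rad=.13)"
```

```text
shift [-15.   -0.2  -2.2] rot [ 0.   -1.54  0.08]
25.75 [ 414.3 -255.2  117.7] [179.97 -18.54 149.09] F [-2.1  1.4  5.1] open 14.3 q [-31.5  13.9   3.1  97.8  -0.2  -0.6]
side pizza (array([ 526.6, -306.1]), array([116.3, 149.4]), 25.2) z [32.2 46.2 58. ] tilt deg [-13.9   7. ]
scene pizza (array([ 532.9, -320. ]), array([118.4, 126.2]), 47.2) z [28.9 41.3 54.8] tilt deg [-13.1   7.5]
```

Request:
{"op": "play_rows", "data": {
  "increments": [
    [[2.5, 0, 0], [0, 0, 0], 1],
    [[7, 0, 1.4], [0, 0, 0], 1],
    [[14, 0, 3.7], [0, 0, 0], 1],
    [[21, 0, 6.1], [0, 0, 0], 1],
    [[28, 0, 8.5], [0, 0, 0], 1],
    [[34, 0, 10.5], [0, 0, 0], 1],
    [[38, 0, 11.8], [0, 0, 0], 1],
    [[38, 0, 11.8], [0, 0, 0], 1]
  ]
}}

```text
time: 26.65
ee_pos: [0.3801, -0.2347, 0.1185]
tcp_rot: [180.0, -18.6, 149.1]
wrist_force: [-2.1, 1.4, 2.2]
opening: 0.0143
grasp_force: 108.3
```

```bash
python3 rel.py 427 -263 115 180 -17 149; python3 -c "
from pz import *
for n in('side','scene'):
  im,P=pizza(n,(.526,-.322),zlo=.022,zhi=.12,rad=.13); save(n+'6.png',im)"
```

```text
shift [-53.   -0.2 -14.1] rot [ 0.   -1.57  0.08]
26.65 [ 380.1 -234.7  118.5] [179.97 -18.57 149.09] F [-2.1  1.4  2.2] open 14.3 q [-31.6   8.5  -3.   97.1  -0.2  -0.6]
side pizza (array([ 531.4, -319.1]), array([117.3, 117. ]), 74.5) z [31.9 38.6 45.3] tilt deg [-6.   2.8]
scene pizza (array([ 535. , -320.1]), array([118.3, 121.6]), 29.8) z [28.7 35.9 43.2] tilt deg [-6.6  3.5]
```

View pics/scene6.png

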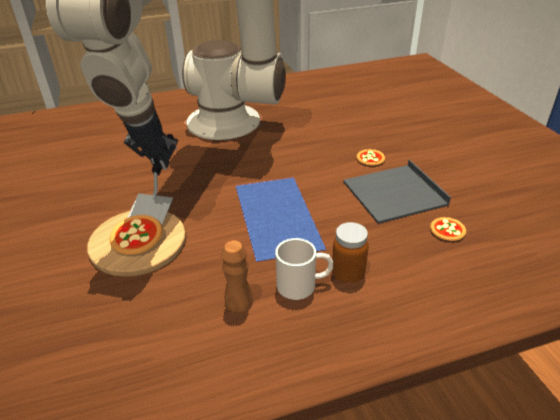

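Pizza (136,235) lies mostly on the board (138,241), its rear on the blade tip; continuing the retreat.

Request:
{"op": "play_rows", "data": {
  "increments": [
    [[4, 0, 1.3], [0, 0, 0], 1],
    [[10, 0, 3.3], [0, 0, 0], 1],
    [[16, 0, 5.3], [0, 0, 0], 1],
    [[22, 0, 7.3], [0, 0, 0], 1],
    [[28, 0, 9.3], [0, 0, 0], 1],
    [[34, 0, 11.3], [0, 0, 0], 1],
    [[40, 0, 13.3], [0, 0, 0], 1],
    [[46, 0, 15.3], [0, 0, 0], 1],
    [[52, 0, 17.2], [0, 0, 0], 1],
    [[58, 0, 18.5], [0, 0, 0], 1],
    [[64, 0, 19.5], [0, 0, 0], 1],
    [[69, 0, 19.5], [0, 0, 0], 1],
    [[70, 0, 15], [0, 0, 0], 1],
    [[70, 0, 5], [0, 0, 0], 1]
  ]
}}

```text
time: 28.15
ee_pos: [0.3223, -0.2001, 0.1359]
tcp_rot: [180.0, -18.6, 149.1]
wrist_force: [0.3, -0.7, -1.7]
opening: 0.0144
grasp_force: 107.9
```

```bash
python3 rel.py 370 -180 170 180 0 149; python3 -c "
from pz import *
for n in('side','scene'):
  im,P=pizza(n,(.526,-.322),zlo=.022,zhi=.12,rad=.13); save(n+'7.png',im)"
```

```text
shift [-18.2  41.7 -42. ] rot [  0.02 -18.58   0.08]
28.15 [ 322.3 -200.1  135.9] [179.97 -18.58 149.09] F [ 0.3 -0.7 -1.7] open 14.4 q [-31.7  -1.  -11.   98.5  -0.2  -0.7]
side pizza (array([ 535.4, -324.7]), array([118. , 137.6]), 48.0) z [27.8 31.9 34.9] tilt deg [ 0.2 -0.4]
scene pizza (array([ 534. , -322.2]), array([116.9, 117. ]), 44.8) z [27.5 30.9 33.7] tilt deg [-0.5 -0.2]
```

View pics/side7.png

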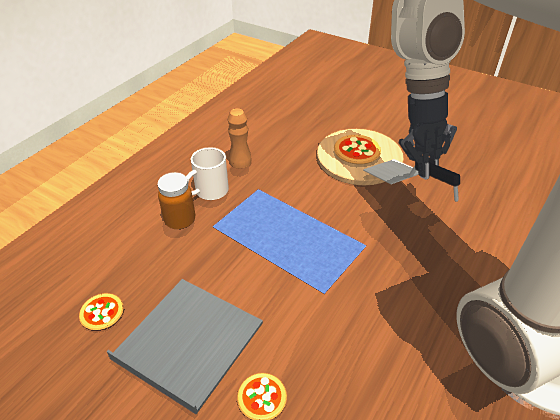

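Pizza lies flat at (357,148) near the board's middle (360,156); blade is clear. Returning the turner.

Request:
{"op": "play_rows", "data": {
  "increments": [
    [[-5, 3, -15], [0, 0, 0], 1],
    [[-10, 10, -30], [0, -3, 0], 1],
    [[-15, 20, -40], [0, -7, 0], 1],
    [[-18, 30, -42], [0, -12, 0], 1],
    [[-18, 40, -42], [0, -16, 0], 1],
    [[-18, 42, -42], [0, -18.6, 0], 1],
    [[-18, 42, -42], [0, -18.6, 0], 1],
    [[-18, 42, -42], [0, -18.6, 0], 1]
  ]
}}

```text
time: 29.05
ee_pos: [0.3704, -0.1797, 0.1706]
tcp_rot: [180.0, 0.1, 149.1]
wrist_force: [0.4, -0.7, -0.9]
opening: 0.0141
grasp_force: 107.7
```

```bash
python3 rel.py 483 16.5 130 180 0 174.7
```

```text
shift [  4.2 226.2  40.8] rot [ 1.00e-02  1.60e-01 -2.56e+01]
29.05 [ 370.4 -179.7  170.6] [1.7996e+02 1.5000e-01 1.4910e+02] F [ 0.4 -0.7 -0.9] open 14.1 q [-25.9 -15.1 -17.4  87.5   0.    5. ]
```

Request:
{"op": "play_rows", "data": {
  "increments": [
    [[0, 15, 5], [0, 0, -2], 1],
    [[1, 40, 10], [0, 0, -5], 1],
    [[1, 70, 15], [0, 0, -9], 1],
    [[2, 105, 20], [0, 0, -13], 1],
    [[3, 140, 26], [0, 0, -17], 1],
    [[4, 175, 32], [0, 0, -20], 1],
    [[4, 205, 37], [0, 0, -23], 1],
    [[4, 220, 41], [0, 0, -25], 1],
    [[4, 226, 41], [0, 0, -25.6], 1],
    [[4, 226, 41], [0, 0, -25.6], 1],
    [[4, 226, 41], [0, 0, -25.6], 1]
  ]
}}

```text
time: 30.15
ee_pos: [0.4828, 0.0152, 0.1292]
tcp_rot: [-180.0, 0.1, 174.6]
wrist_force: [-0.6, 0.3, -0.7]
opening: 0.0142
grasp_force: 107.8
```

```bash
python3 rel.py 483 16.5 49 180 0 174.7; python3 - <<'E'
from m import *
for n in("side","scene"):
    im,d,k=cam(n); P=cloud(k,d); hsv=cv2.cvtColor(im,cv2.COLOR_RGB2HSV); s,v=hsv[...,1].astype(int),hsv[...,2].astype(int)
    m=(abs(P[...,2]-.085)<.02)&(s<70)&(v>100)&(P[...,0]>.565)&(P[...,0]<.72)&(abs(P[...,1])<.1); q=P[big(m)]
    a=np.linalg.lstsq(np.c_[q[:,:2]-q[:,:2].mean(0),np.ones(len(q))],q[:,2],rcond=None)[0]
    print(n,rect(q),np.percentile(q[:,2],[5,50,95]),np.degrees(a[:2]))
E
```

```text
shift [ 0.1  1.3 80.2] rot [-0.02  0.07 -0.11]
30.15 [482.8  15.2 129.2] [-1.7998e+02  7.0000e-02  1.7459e+02] F [-0.6  0.3 -0.7] open 14.2 q [  1.8  -4.9 -13.2  81.6  -0.    7.2]
side (array([612.8,   1.7]), array([ 93. , 101.2]), 84.5) [0.08263281 0.08478351 0.0870268 ] [ 0.1321327  -0.07748618]
scene (array([613.1,   1. ]), array([ 90.7, 104.1]), 84.7) [0.08191869 0.08386156 0.0858638 ] [ 0.03716057 -0.13597905]
```

Request:
{"op": "play_rows", "data": {
  "increments": [
    [[0, 1, 15], [0, 0, 0], 1],
    [[0, 1, 35], [0, 0, 0], 1],
    [[0, 1, 55], [0, 0, 0], 1],
    [[0, 1, 68], [0, 0, 0], 1],
    [[0, 1, 75], [0, 0, 0], 1],
    [[0, 1, 78], [0, 0, 0], 1],
    [[0, 1, 80], [0, 0, 0], 1],
    [[0, 1, 80], [0, 0, 0], 1],
    [[0, 1, 80], [0, 0, 0], 1]
  ]
}}

```text
time: 31.15
ee_pos: [0.4836, 0.0171, 0.0496]
tcp_rot: [180.0, 0.1, 174.7]
wrist_force: [-1.2, -0.5, -1.5]
opening: 0.0144
grasp_force: 107.8
```

Request:
{"op": "play_rows", "data": {
  "increments": [
    [[0, 0, 0.5], [0, 0, 0], 1],
    [[0, 0, 0.5], [0, 0, 0], 1]
  ]
}}

```text
time: 31.35
ee_pos: [0.4834, 0.0171, 0.0487]
tcp_rot: [-180.0, 0.1, 174.7]
wrist_force: [0.3, -0.4, -1.5]
opening: 0.0144
grasp_force: 107.8
```

Just at the mat; half a millimetre more, then open and rise.

Request:
{"op": "play_rows", "data": {
  "increments": [
    [[0, 0, 0.5], [0, 0, 0], 1],
    [[0, 0, 0.5], [0, 0, 0], 0.7],
    [[0, 0, 0.5], [0, 0, 0], 0.4],
    [[0, 0, 0.5], [0, 0, 0], 0],
    [[0, 0, 0.5], [0, 0, 0], 0],
    [[0, 0, 0.5], [0, 0, 0], 0],
    [[0, 0, 0.5], [0, 0, 0], 0],
    [[0, 0, -10], [0, 0, 0], 0],
    [[0, 0, -30], [0, 0, 0], 0],
    [[0, 0, -60], [0, 0, 0], 0],
    [[0, 0, -100], [0, 0, 0], 0],
    [[0, 0, -140], [0, 0, 0], 0],
    [[0, 0, -160], [0, 0, 0], 0],
    [[0, 0, -160], [0, 0, 0], 0],
    [[0, 0, -160], [0, 0, 0], 0]
  ],
  "grip_force": 20
}}

```text
time: 32.85
ee_pos: [0.4831, 0.0171, 0.2089]
tcp_rot: [-180.0, 0.1, 174.7]
wrist_force: [-0.0, -0.6, 0.0]
opening: 0.0856
grasp_force: 0.0
```

```bash
python3 rel.py 483 16.5 49 180 0 174.7; python3 - <<'E'
from pz import *
im,P=pizza('side',(.526,-.322),zlo=.022,zhi=.12,rad=.13)
im,P=pizza('scene',(.526,-.322),zlo=.022,zhi=.12,rad=.13)
im,d,k=cam("wrist"); P=cloud(k,d); save("w8.png",im); v=im.max(2)
m=(v<70)&(P[...,2]>.05)&(P[...,2]<.07); q=P[big(m)]; print("handle",rect(q),np.median(q[:,2]))
E
```

```text
shift [  0.4  -0.6 159.9] rot [-0.    0.13 -0.02]
32.85 [483.1  17.1 208.9] [-1.8000e+02  1.3000e-01  1.7468e+02] F [-0.  -0.6  0. ] open 85.6 q [ 2.  -4.9 -4.4 90.4 -0.   7.4]
side pizza (array([ 529.6, -318.4]), array([116.9, 115.9]), 24.7) z [28.1 31.8 34.9] tilt deg [ 0.4 -0.8]
scene pizza (array([ 534.8, -322.1]), array([118.5, 116.2]), 33.5) z [27.3 30.8 33.7] tilt deg [-0.7 -0.2]
handle (array([458.8,  20.3]), array([ 15.4, 117.9]), 84.2) 0.059836491743393755
```

View pics/w8.png

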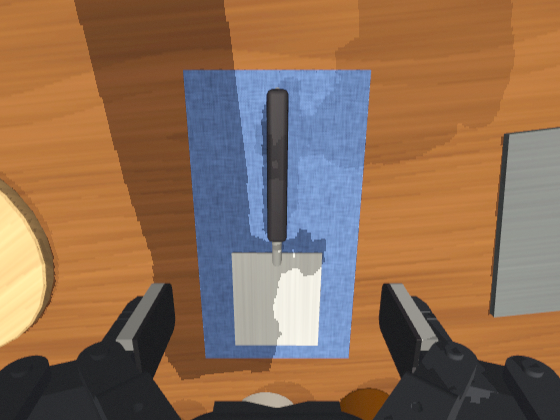

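The turner lies wholly over the mat (handle end at (277,90), tip at (276,346), mat rows 70–358), free of the gripper and at the right height.

```bash
python3 -c "
from workcell import workorder
print(workorder.job_done())"
```

```text
the job is handed in; nothing more can be done
None
```

The pizza lies flat and face up on the board, about 10 mm from its middle by the camera measurements. The turner is back on the mat, right way up and let go of, and the job is handed in at about 33 s; no verdict came back.

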